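# Zero the readout, then hold the measuring forceps at 10 mm under the camera microscope

## Task

Check the 10 mm mark of the measuring forceps: zero the readout by pressing its small recessed button right down for a moment with the stylus, then stand the stylus back in its block. Pick up the long forceps with the graduated bar, squeeze them until the tips are 10 mm apart (the long line on the bar) and hold them level and still under the camera microscope's lens, tips about 2 cm above the middle of the round black stage plate. Finish while still holding them there at that gap, and leave everything else where it is.

Things in the scene. Friction and masses are not known exactly. Their poses are not given: they have to be found in the camera images.
- stylus: slim metal stylus, 150 mm long, 35 g, upright in its block. Origin at the tip's point, z up along it. Steel tip 5 mm in diameter up to 12 mm, 7 mm shaft up to 60 mm, black collar 22 mm across at 60 to 64 mm (rests on the block's top), then a round ribbed aluminium handle, 12 mm in diameter, 64 to 150 mm above the tip
- block_mouth (a point): centre of the mouth of the 13 mm hole in the stylus's fixed aluminium block (46 x 46 mm, 70 mm high, foot 70 x 70 x 6 mm). The mouth is 70 mm above the bench, the hole goes right through; with the stylus home its tip is 10 mm above the bench
- readout: fixed grey readout box 90 x 80 mm, 44 mm high, flat on top; origin at the middle of its underside, x across the 90 mm. A dark display covers the far (+x) half; on the near half are the well of the recessed zero button at x = -22, y = -12 mm and a low 18 mm dial at x = -22, y = +20 mm, which has no part in this
- button_mouth (a point): centre of the mouth of the 15 mm round well in the readout's top, 44 mm above the bench. The white 13 mm zero button lies in it with its face 4 mm below the mouth
- zero_button (a joint): travel of the zero button: 0 up, 0.004 m right down; sprung, 0.9 N to start, 3.3 N right down, comes up again by itself
- forceps: long sprung steel forceps, 233 mm long, about 64 g, lying level on a rest, legs side by side, underside 20 mm above the bench. Origin on the underside midway between the thumb pads, centre of mass at x = -24 mm; x to the tips (x = +110 mm), y to the left leg, z up. Blades 10 mm tall (z 0 to 10), 3 mm thick; legs hinge in the heel at x = -105 mm
- grip (a point): where to squeeze: midway between the flat ribbed thumb pads on the outsides of the legs (x -27 to +27 mm of the forceps), at half the blade height; squeeze along y. Over the outsides the pads measure 31.8 mm untouched and 24.0 mm, then parallel, at a tip gap of 10 mm: 2.05 mm of gap for each mm here. About 1 N to start, 5 N at 10 mm
- forceps_leg (a joint): angle by which each leg is squeezed in, both alike: 0 rad open (tips 26 mm apart), 0.0372 at a gap of 10 mm, 0.058 nearly shut; 0.430 m of gap per rad. A flat bar with cross lines, one per 2 mm of gap, is riveted to the left leg at x = +55 mm and lies over the right leg: its one long line meets the right leg's inner edge at 10 mm
- tip_left (a point): inner face of the left leg's tip, 5 mm above the forceps's underside; the tip gap is its distance from tip_right
- tip_right (a point): inner face of the right leg's tip, 5 mm above the forceps's underside
- tip_mid (a point): point midway between the tips, 110 mm ahead of the forceps's origin, 5 mm above its underside
- rest: fixed grey rest of the forceps: base 165 x 70 x 4 mm, two cross bars 8 mm thick and 64 mm wide, tops 20 mm above the bench, at x = -68 and +62 mm, with ends turned up 6 mm. Origin at the middle of the underside, x along the forceps
- microscope: fixed camera microscope; origin on the bench below the lens axis. White base 20 mm high, x -80 to +80, y -90 to +140 mm. Lens and tube up to 44 mm across, from 150 to 282 mm above the bench, on an arm at 215 mm height from a column at y = +115 mm (290 mm high, 46 x 50 mm slide block and side knobs at the arm)
- stage_centre (a point): middle of the microscope's round black stage plate (95 mm across), on its upper face, 23 mm above the bench, straight below the lens; axes as the microscope's
- plain_tweezers: short plain steel tweezers, 120 mm, 8 mm high, lying on the bench; to be left alone
- petri_dish: clear petri dish, 94 mm across, 15 mm high; to be left alone
- weight_200: steel knobbed balance weight, 28 mm across, 46 mm high; to be left alone
- reagent: amber jar, 64 mm across, 120 mm high; to be left alone
- beaker: glass beaker, 70 mm across, 90 mm high; to be left alone
- slide_box: blue slide box 100 x 85 x 35 mm; to be left alone
- sample_vial: glass vial, 25 mm across, 52 mm high; to be left alone
Things that resemble listed ones, but are neither listed nor needed, are in the scene too. Leave any yellow look-alike of the rest alone. Leave any green look-alike of the part that bears block_mouth alone.

How it is judged:
By the outcome, as a careful person would: the job done as asked, in the order asked, and still so for the second after the job is handed in, while the arm keeps its last pose, push and grip.
It also fails if it takes over 58 s, if anything falls off the work surface, if the arm or the gripper's body presses on something with over 40 N, if the wrist force passes 120 N, or if a joint passes its speed limit or range.

## Robot

A 7-joint arm with a two-finger parallel gripper is mounted at the origin on the work surface. World frame = base frame: x ahead of the robot, y to its left, z up, the work surface at z = 0. Lengths are in mm, angles in rad, forces in N, time in s.
With the tool pointing down it reaches from about 350 to 900 mm from the base axis. Payload 8.1 kg.
Tool frame: the origin (TCP) lies at the very end of the fingers, on their centre line; the grasp point (between the pads) lies 19 mm behind it; z points along the fingers, y is the line along which they close (so a half turn about z gives the same grasp; the last joint's range is limited). The gripper opens to 85 mm and grips with 20 to 120 N. Pads are 22 mm wide; open, the fingers measure 114 mm over their backs; the gripper's body (76 mm by 85 mm) begins 54 mm behind the grasp point. The pads swing forward as they close: fully open they stand 13 mm farther back than shut.
Start: joints at [-1.284, 0.434, 0.025, 1.573, -0.012, 1.134, -0.075], TCP at [237.53, 578.118, 231.323] pointing down, gripper open.
Joint ranges: [-2.62, 2.62], [-0.44, 2.09], [-1.27, 1.32], [0.08, 2.57], [-1.32, 4.46], [0.12, 2], [-2.74, 2.74]. Speed limits (rad/s): [2.22, 2.22, 3.01, 3.01, 3.14, 3.14, 3.14].

## Interface

Orientations are given as a unit quaternion [x, y, z, w].
In Python, from rig import bot gives the robot as it stands.
- The arm moves only by the tool play_rows, never from a script. Its argument "steps" is text: rows parted by semicolons, each of 7 numbers parted by spaces: the shift along the tool's x, y, z in units of 25 mm (1.0 is 25 mm), then the turn, a rotation vector about the tool's x, y, z in degrees, then the finger opening in mm, from 0 to 85.4. A call has 1 to 5 rows; each row is the pose to reach, as a shift and turn from the pose commanded when the call began, along the tool's axes at that moment; what a row does not reach only later rows make up. A row lasts 1/12 s, in which the tool goes at most 41.7 mm and 7.16 degrees, less where a joint would pass 70% of its speed; a pose out of reach is approached as far as the arm can. A call with a gripper value outside its range is refused whole. The fingers move at their own pace and stop on an object; the grip force is fixed at half the most. Time passes only in rows, so rows that repeat a pose let the fingers close. It gives the time, the measured TCP pose, the force, the opening and the grip force at its end, in the units of the state.
- bot.read_state(): the state, without advancing time (a new reading comes with each control period).
- bot.capture(name): name is "scene" or "top" or "wrist"; returns a dict with "color" (400x640x3 uint8, red, green, blue), "K" (3x3 intrinsics, pixels), "R" (3x3) and "t" (3): a world point X has camera coordinates R X + t. Camera axes: x right, y down, z forward; pixel columns grow to the right and rows downward; lengths in mm; the calibration is good to about 2 mm. The wrist camera is an equidistant fisheye: a pixel r from the principal point sees the ray r / f radians off the axis. A picture is of the moment at which its call begins. There is no depth.
- bot.close_job(): hands the job in; it is judged then, once.
The state is a dict: "clock": time; "joints": joint angles; "joint_vel": joint speeds; "joint_torque": joint torques, N m; "eef_pos": TCP position; "eef_rot": TCP orientation; "wrist_force": force on the tool from outside, world axes, zero at the start; "torque": the same for the moment, N m; "finger_gap": finger opening in mm; "grip_force": force on a finger pad.
Only numpy, scipy, OpenCV 4.12 (cv2) and the standard library are available. Lean on these libraries where they do the work, as an engineer would, in place of code of your own. Each camera call takes 0.05 s, during which the arm holds its last target. There are 200 camera calls.

## Working session

There is one attempt and no reset: what is moved stays moved. The work goes in short steps, Python scripts to look and compute and a tool call to move; the robot and the scene stay as the last step left them, time stands still between calls to the robot, and variables do not carry over. Pictures are saved under pics/ and viewed, at most 10 in all, crops included, and the job is handed in when it is done.

Besides the shell and the picture viewer there is one more tool, called after "Emit:" by a JSON object that holds its "name" and its "arguments". play_rows: Moves the arm, as the interface text tells. Its arguments: {"type":"object","properties":{"steps":{"type":"string"}},"required":["steps"]}

```bash
mkdir -p pics; ls; python3 - <<'E'
from rig import bot
import cv2,pickle
s=bot.read_state();print({k:s[k] for k in('clock','eef_pos','eef_rot','finger_gap','wrist_force')})
d={}
for n in('scene','top','wrist'):
    c=bot.capture(n);d[n]=c;cv2.imwrite(f'pics/{n}0.png',c['color'][:,:,::-1]);print(n,c['K'].round(1).tolist(),c['R'].round(3).tolist(),c['t'].round(1).tolist())
pickle.dump(d,open('c0.pkl','wb'))
E
```

```text
pics
{'clock': 0.0, 'eef_pos': array([237.32952813, 577.62593354, 230.52147275]), 'eef_rot': array([ 1.93663882e-01,  9.81067617e-01, -7.90276016e-04, -7.99429878e-05]), 'finger_gap': 85.00363143983107, 'wrist_force': array([-0.32252437, -0.81824487, -0.72707145])}
scene [[486.8, 0.0, 316.4], [0.0, 486.8, 191.4], [0.0, 0.0, 1.0]] [[0.791, 0.611, 0.022], [0.376, -0.457, -0.806], [-0.483, 0.646, -0.591]] [-435.8, -148.8, 1408.0]
top [[462.4, 0.0, 313.3], [0.0, 462.4, 195.0], [0.0, 0.0, 1.0]] [[0.008, -1.0, -0.009], [-0.993, -0.006, -0.117], [0.117, 0.01, -0.993]] [29.6, 527.4, 1310.3]
wrist [[309.7, 0.0, 321.3], [0.0, 309.7, 200.3], [0.0, 0.0, 1.0]] [[0.38, 0.925, -0.0], [0.884, -0.363, 0.295], [0.273, -0.112, -0.955]] [-624.0, -38.5, 378.0]
```

View pics/top0.png

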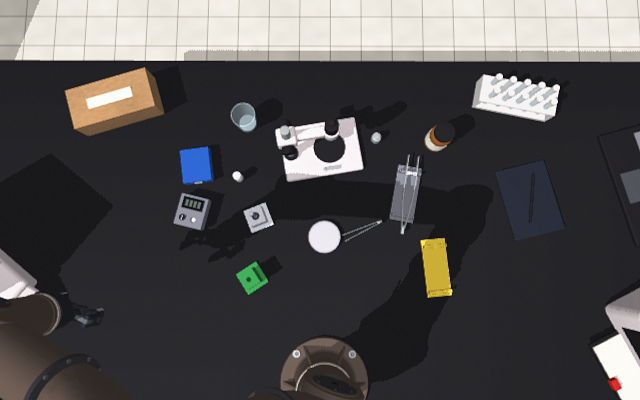

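View pics/scene0.png

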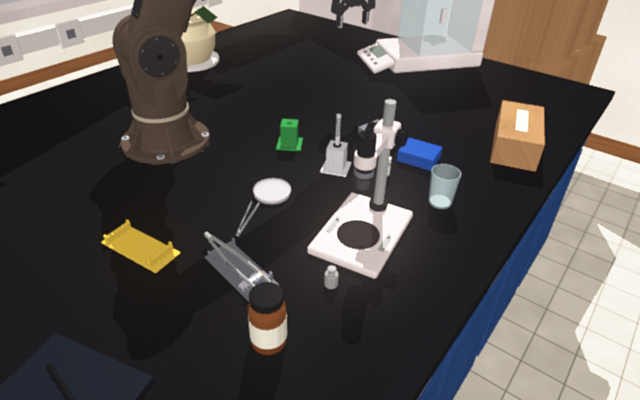

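Top view: the grey readout is at (191,211), the grey block with the stylus at (258,217), and the green look-alike at (250,278). The forceps lie on the grey rest at (405,195), tips up (+x), with the yellow look-alike at (436,268). The stage is at (329,148). The scene view agrees, with the stylus standing in the grey block at (337,155). Next I'll confirm these in enlarged crops.

```bash
cat > h.py <<'E'
import numpy as np,cv2,pickle
from scipy.spatial.transform import Rotation as Ro
def hit(c,u,v,z,fish=False):
    K=c['K'];d=np.array([(u-K[0,2])/K[0,0],(v-K[1,2])/K[1,1],1.])
    if fish:
        r=np.hypot(d[0],d[1]);d=np.array([d[0]/r*np.sin(r),d[1]/r*np.sin(r),np.cos(r)]) if r>1e-9 else d
    o=-c['R'].T@c['t'];w=c['R'].T@d
    return (o+w*(z-o[2])/w[2]).round(1)
def proj(c,X,fish=False):
    p=c['R']@np.array(X,float)+c['t'];K=c['K']
    if fish:
        r=np.hypot(p[0],p[1]);th=np.arctan2(r,p[2]);q=p[:2]/r*th
    else:q=p[:2]/p[2]
    return (K[0,0]*q[0]+K[0,2],K[1,1]*q[1]+K[1,2])
def crop(c,u0,v0,w,h,s,step=10):
    im=cv2.resize(c['color'][v0:v0+h,u0:u0+w,::-1],None,fx=s,fy=s,interpolation=cv2.INTER_CUBIC)
    for u in range(-(-u0//step)*step,u0+w,step):
        x=int((u-u0+.5)*s);cv2.line(im,(x,0),(x,8),(0,255,255),1);cv2.putText(im,str(u),(x+2,9),0,.35,(0,255,255),1)
    for v in range(-(-v0//step)*step,v0+h,step):
        y=int((v-v0+.5)*s);cv2.line(im,(0,y),(8,y),(0,255,255),1);cv2.putText(im,str(v),(9,y+4),0,.35,(0,255,255),1)
    return im
def stack(a,b):
    w=max(a.shape[1],b.shape[1]);f=lambda i:cv2.copyMakeBorder(i,0,0,0,w-i.shape[1],cv2.BORDER_CONSTANT)
    return np.vstack([f(a),f(b)])
E
python3 - <<'E'
from h import *
d=pickle.load(open('c0.pkl','rb'));t=d['top']
a=crop(t,165,185,115,60,6); b=crop(t,375,145,65,95,6)
c=crop(t,275,110,95,80,5)
m=np.zeros((570,800,3),np.uint8); m[:570,:390]=b; m[:400,390:]=cv2.resize(c,(410,345))[:400] if 0 else 0
cc=crop(t,275,112,100,72,4); m[:288,395:795]=cc
dd=crop(d['scene'],190,220,100,70,4); m[290:570,395:795]=dd
cv2.imwrite('pics/A.png',a);cv2.imwrite('pics/B.png',m)
E
```

```text
(no output)
```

View pics/A.png

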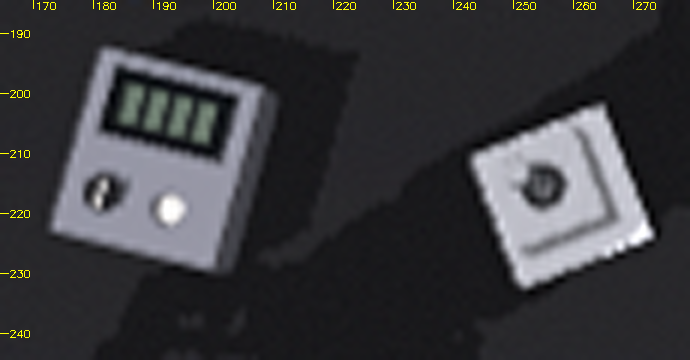

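View pics/B.png

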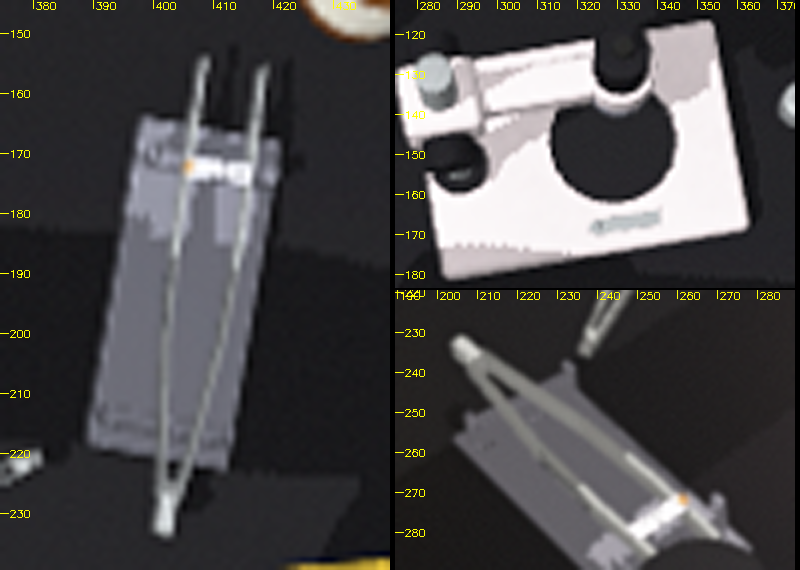

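```bash
python3 - <<'E'
from h import *
d=pickle.load(open('c0.pkl','rb'));t=d['top'];s=d['scene']
P=lambda x,y,z,n:print(n,hit(t,165+x/6-.5,185+y/6-.5,z))
P(171,211,40,'button');P(103,192,47,'dial')
for q in[(101,47),(267,89),(220,270),(50,230)]:P(*q,44,'box')
P(544,186,160,'styltop');P(563,197,6,'foot')
for q in[(470,155),(604,103),(655,238),(522,290)]:P(*q,6,'ft')
Q=lambda x,y,z,n:print(n,hit(t,375+x/6-.5,145+y/6-.5,z))
Q(163,532,30,'heel');Q(204,58,30,'tipL');Q(264,66,30,'tipR');Q(190,166,30,'bar dot')
for q in[(142,115),(280,142),(228,470),(88,442)]:Q(*q,4,'rest')
S=lambda x,y,z,n:print(n,hit(t,275+(x-395)/4-.5,112+y/4-.5,z))
S(613.5,139,23,'stage')
for q in[(713,20),(748,228),(447,277)]:S(*q,20,'base')
S(435,75,290,'column')
S(622,45,282,'tube')
R=lambda x,y,z,n:print(n,hit(s,190+(x-395)/4-.5,220+(y-290)/4-.5,z))
print('scene stage',hit(s,358,234,23),'heel');R(464,345,30,'heel')
print('stylus top scene',hit(s,338,115.5,160))
# which img pts
E
```

```text
button [452.7 377.9  40. ]
dial [461.1 408.8  47. ]
box [531.  413.5  44. ]
box [511.2 332.9  44. ]
box [424.5 352.4  44. ]
box [442.9 434.3  44. ]
styltop [457.2 183.2 160. ]
foot [463.  194.7   6. ]
ft [483.3 240.9   6. ]
ft [509.4 175.5   6. ]
ft [443.2 149.2   6. ]
ft [417.4 213.8   6. ]
heel [ 418.7 -221.1   30. ]
tipL [ 649.5 -244.5   30. ]
tipR [ 645.7 -273.6   30. ]
bar dot [ 596.1 -236.8   30. ]
rest [ 626.  -218.5    4. ]
rest [ 612.8 -286.5    4. ]
rest [ 450.1 -258.     4. ]
rest [ 463.3 -189.8    4. ]
stage [673.4 -12.3  23. ]
base [764.9 -86.2  20. ]
base [ 607.9 -111.5   20. ]
base [570.1 109.5  20. ]
column [651.3 100.2 290. ]
tube [672.4 -11.  282. ]
scene stage [675.4 -14.   23. ] heel
heel [ 426.7 -223.6   30. ]
stylus top scene [467.8 189.3 160. ]
```

The measurements hold up against the given sizes. The readout corners give about 90 x 82 mm, and the button from the box geometry (453,377) matches the one I measured (453,378). The forceps come out at 232 mm, with yaw about -9.4°. The microscope base is 159 x 224 mm, with yaw about +9° and stage (674,-12). The block foot centre is (463,195). I'll turn the tool square to the world axes and move toward the stylus.

Emit:
{"name": "play_rows", "arguments": {"steps": "-1.2 -1 0 0 0 -7 80;-2.4 -2 0 0 0 -14 80;-3.8 -3.1 0 0 0 -21 80;-5.1 -4.2 0 0 0 -22.3 80;-6.3 -5.2 0 0 0 -22.3 80"}}

```text
clock: 0.57
eef_pos: [333.8, 397.0, 231.1]
eef_rot: [-0.001, 1.0, -0.0, -0.0]
wrist_force: [0.9, 0.4, 0.3]
finger_gap: 80.0
grip_force: 0.0
```

Emit:
{"name": "play_rows", "arguments": {"steps": "-0.7 -1.4 0 0 0 0 60;-1.5 -2.8 0 0 0 0 60;-2.3 -4.3 0 0 0 0 60;-3.1 -5.8 0 0 0 0 60;-3.8 -7.2 0 0 0 0 60"}}

```text
clock: 0.98
eef_pos: [428.7, 216.9, 231.4]
eef_rot: [0.0, 1.0, 0.0, 0.0]
wrist_force: [1.4, 0.2, -0.0]
finger_gap: 59.7
grip_force: 0.0
```

```bash
python3 - <<'E'
from h import *
from rig import bot
c=bot.capture('wrist');c2=bot.read_state();pickle.dump((c,c2),open('c1.pkl','wb'))
print(c2['eef_pos'],c2['eef_rot'].round(4),-c['R'].T@c['t'])
for z in(74,160):print(proj(c,(463,195,z),1))
print(proj(c,(453,378,40),1))
cv2.imwrite('pics/w1.png',cv2.resize(c['color'][:,:,::-1],(800,500),interpolation=cv2.INTER_CUBIC))
E
```

```text
[432.5788025  208.36128361 231.44845089] [ 0.005   1.     -0.0019  0.001 ] [353.53851607 216.0075636  373.21246565]
(np.float64(300.55463859216496), np.float64(215.8700962191467))
(np.float64(293.79134135887307), np.float64(254.04290784356905))
(np.float64(455.95061094846074), np.float64(197.13118425642782))
```

View pics/w1.png

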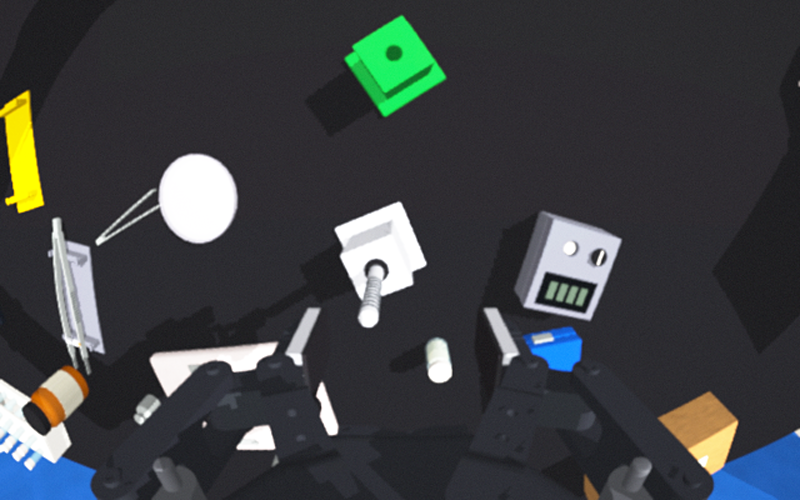

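The prediction for the stylus falls on the picture: collar at (376,269), handle top at (369,318), button at (570,248), all within 2 px of the projected positions. The stylus is therefore at about (463.5,194.5). I'll centre over it and descend.

Emit:
{"name": "play_rows", "arguments": {"steps": "-0.7 -0.5 0 0 0 0 60;-1.4 -0.9 0 0 0 0 60;-1.4 -0.9 1 0 0 0 60;-1.4 -0.9 2 0 0 0 60;-1.4 -0.9 2 0 0 0 60"}}

```text
clock: 1.45
eef_pos: [460.8, 195.2, 177.5]
eef_rot: [0.001, 1.0, -0.002, -0.003]
wrist_force: [-1.1, -0.3, -0.3]
finger_gap: 59.9
grip_force: 0.0
```

```bash
python3 - <<'E'
from h import *
from rig import bot
c=bot.capture('wrist');s=bot.read_state()
print(s['eef_pos'],s['eef_rot'].round(4),s['joint_vel'].round(2))
cv2.imwrite('pics/w2.png',crop(c,200,140,260,190,3,20))
for z in(74,160):print(proj(c,(463.5,194.5,z),1))
E
```

```text
[461.45771939 195.71699048 179.54233957] [ 4.0e-04  1.0e+00 -1.2e-03 -2.2e-03] [-0.01 -0.04  0.   -0.05  0.    0.04 -0.  ]
(np.float64(321.6143737150988), np.float64(203.16228672537193))
(np.float64(321.4679001160807), np.float64(248.22120991575238))
```

View pics/w2.png

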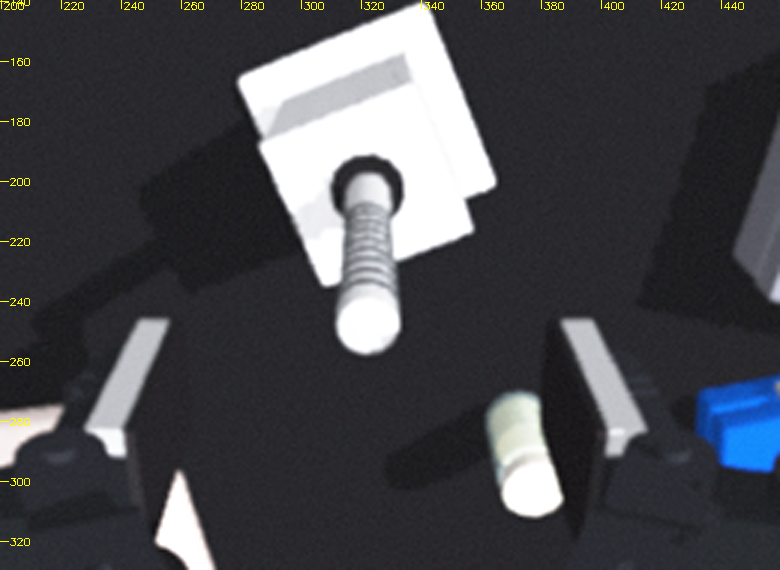

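The stylus top sits at (322.5,247), 1 px from the prediction and centred between the fingers. Descend and grip.

Emit:
{"name": "play_rows", "arguments": {"steps": "0 0 0.9 0 0 0 40;0 0 1.7 0 0 0 30;0 0 2.5 0 0 0 22;0 0 2.5 0 0 0 16;0 0 2.5 0 0 0 10"}}

```text
clock: 1.92
eef_pos: [463.0, 196.7, 119.5]
eef_rot: [0.0, 1.0, -0.0, -0.0]
wrist_force: [-0.7, -0.4, 0.3]
finger_gap: 10.9
grip_force: 40.2
```

Emit:
{"name": "play_rows", "arguments": {"steps": "0 0 0 0 0 0 8;0 0 0 0 0 0 8;0 0 0 0 0 0 8;0 0 0 0 0 0 8"}}

```text
clock: 2.25
eef_pos: [463.6, 196.7, 119.8]
eef_rot: [0.0, 1.0, 0.0, 0.001]
wrist_force: [0.2, 0.7, -0.8]
finger_gap: 10.5
grip_force: 58.3
```

Emit:
{"name": "play_rows", "arguments": {"steps": "0 0 -0.6 0 0 0 8;0 0 -1.4 0 0 0 8;0 0 -2.2 0 0 0 8;0 0 -3 0 0 0 8;0 0 -3.2 0 0 0 8"}}

```text
clock: 2.67
eef_pos: [464.6, 197.1, 202.1]
eef_rot: [0.0, 1.0, 0.001, 0.002]
wrist_force: [0.9, 0.2, 1.0]
finger_gap: 10.5
grip_force: 58.4
```

Emit:
{"name": "play_rows", "arguments": {"steps": "0.1 1.3 0 0 0 0 8;0.2 2.8 0 0 0 0 8;0.3 4.3 0 0 0 0 8;0.4 5.7 0 0 0 0 8;0.4 6.7 0 0 0 0 8"}}

```text
clock: 3.08
eef_pos: [451.7, 367.6, 198.6]
eef_rot: [-0.001, 1.0, 0.001, -0.0]
wrist_force: [0.1, -0.2, -0.4]
finger_gap: 10.4
grip_force: 58.4
```

Emit:
{"name": "play_rows", "arguments": {"steps": "0 0.6 0 0 0 0 8;0 0.6 0.8 0 0 0 8;0 0.6 0.8 0 0 0 8"}}

```text
clock: 3.33
eef_pos: [451.9, 378.2, 175.8]
eef_rot: [-0.0, 1.0, -0.002, -0.001]
wrist_force: [-1.0, -1.2, -1.2]
finger_gap: 10.3
grip_force: 58.5
```

```bash
python3 - <<'E'
from h import *
from rig import bot
s=bot.read_state();p=s['eef_pos'];print(p,s['finger_gap'],s['wrist_force'])
L=[]
for n in('wrist','top','scene'):
    c=bot.capture(n);f=n=='wrist'
    tip=[p[0],p[1],p[2]-109]
    q=proj(c,tip,f);b=proj(c,(453,377.7,44),f);print(n,'tip',q,'btn',b)
    u,v=int(b[0]),int(b[1]);w=33
    L.append(crop(c,max(0,u-40),max(0,v-50),80,80,5,10))
cv2.imwrite('pics/p3.png',cv2.resize(np.hstack(L[:2]),None,fx=1,fy=1))
E
```

```text
[451.92635439 378.17659322 175.82773079] 10.295043968981787 [-1.03238687 -1.15564418 -1.16824402]
wrist tip (np.float64(322.4191866985326), np.float64(197.85953881460787)) btn (np.float64(321.8612131174426), np.float64(191.8820482020495))
top tip (np.float64(190.3432025044206), np.float64(219.31651814731137)) btn (np.float64(192.70510272245207), np.float64(219.4579089994513))
scene tip (np.float64(370.31496025727597), np.float64(119.57100185471378)) btn (np.float64(369.847695116969), np.float64(126.79840735609469))
```

View pics/p3.png

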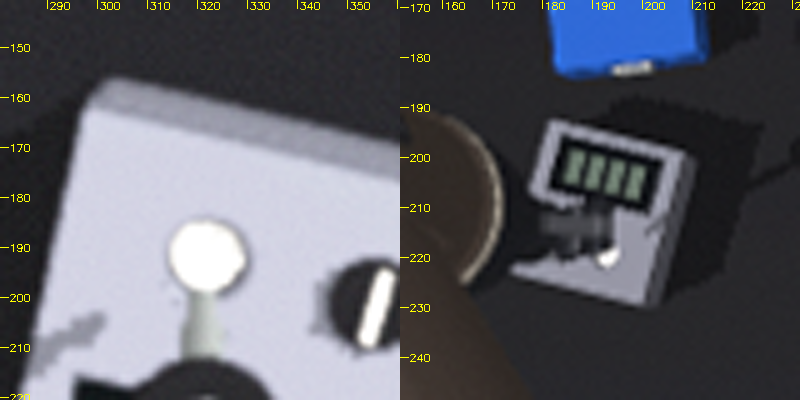

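In the wrist crop the button is at (322,192) and the tip at about (321,199). The projections gave (321.9,191.9) and (322.4,197.9), so the tip is over the button within about 1 mm. Press.

Emit:
{"name": "play_rows", "arguments": {"steps": "0 0 0.5 0 0 0 8;0 0 1 0 0 0 8;0 0 1.1 0 0 0 8;0 0 1.2 0 0 0 8;0 0 1.2 0 0 0 8"}}

```text
clock: 3.9
eef_pos: [453.7, 378.5, 149.3]
eef_rot: [0.001, 1.0, 0.0, 0.0]
wrist_force: [-0.6, 0.2, -0.0]
finger_gap: 10.5
grip_force: 58.5
```

Emit:
{"name": "play_rows", "arguments": {"steps": "0 0 0.1 0 0 0 8;0 0 0.16 0 0 0 8;0 0 0.2 0 0 0 8;0 0 0.2 0 0 0 8"}}

```text
clock: 4.23
eef_pos: [453.7, 379.1, 144.2]
eef_rot: [0.0, 1.0, 0.0, 0.0]
wrist_force: [0.8, -0.2, 3.3]
finger_gap: 10.5
grip_force: 58.4
```

Emit:
{"name": "play_rows", "arguments": {"steps": "0 0 0.04 0 0 0 8;0 0 0.08 0 0 0 8;0 0 0.08 0 0 0 8"}}

```text
clock: 4.48
eef_pos: [454.3, 379.5, 143.5]
eef_rot: [0.0, 1.0, 0.001, 0.001]
wrist_force: [0.0, -1.2, 13.1]
finger_gap: 11.0
grip_force: 59.9
```

13 N means the button is on its stop. Up, and back along the same path to the block.

Emit:
{"name": "play_rows", "arguments": {"steps": "0 0 -0.5 0 0 0 8;0 0 -1.3 0 0 0 8;0 0 -2.28 0 0 0 8;0 -0.8 -2.28 0 0 0 8;0 -2 -2.28 0 0 0 8"}}

```text
clock: 4.9
eef_pos: [453.0, 332.1, 200.1]
eef_rot: [-0.002, 1.0, 0.002, 0.001]
wrist_force: [1.1, -0.2, -0.6]
finger_gap: 10.6
grip_force: 58.5
```

Emit:
{"name": "play_rows", "arguments": {"steps": "-0.1 -1.4 0 0 0 0 8;-0.2 -2.8 0 0 0 0 8;-0.3 -4 0 0 0 0 8;-0.4 -4.9 0 0 0 0 8;-0.4 -5.3 0 0 0 0 8"}}

```text
clock: 5.32
eef_pos: [463.4, 192.7, 198.9]
eef_rot: [0.002, 1.0, -0.001, -0.0]
wrist_force: [0.0, -0.2, 0.3]
finger_gap: 10.3
grip_force: 58.6
```

Emit:
{"name": "play_rows", "arguments": {"steps": "0 0 0 0 0 0 8;0 0 0.3 0 0 0 8;0 0 0.3 0 0 0 8"}}

```text
clock: 5.57
eef_pos: [462.3, 198.2, 190.1]
eef_rot: [-0.001, 1.0, 0.0, -0.001]
wrist_force: [-0.7, 0.2, -1.1]
finger_gap: 10.1
grip_force: 58.6
```

```bash
python3 - <<'E'
from h import *
from rig import bot
s=bot.read_state();p=s['eef_pos'];print(p,s['finger_gap'],s['wrist_force'])
c=bot.capture('wrist');b=bot.capture('scene')
print('tip',proj(c,[p[0],p[1],p[2]-109],1),'mouth',proj(c,(463,194.9,70),1),proj(b,[p[0],p[1],p[2]-109]),proj(b,(463,194.9,70)))
cv2.imwrite('pics/p4.png',np.hstack([crop(c,282,150,80,80,5),crop(b,305,100,70,80,5)]))
E
```

```text
[462.33438363 198.18585169 190.10251462] 10.14686028692727 [-0.68163731  0.16377643 -1.11194382]
tip (np.float64(321.9229145961792), np.float64(197.63319338601582)) mouth (np.float64(318.14538657865535), np.float64(194.74410216193834)) (np.float64(336.7918259866561), np.float64(140.92949023701274)) (np.float64(336.0627309415632), np.float64(145.19878373298695))
```

View pics/p4.png

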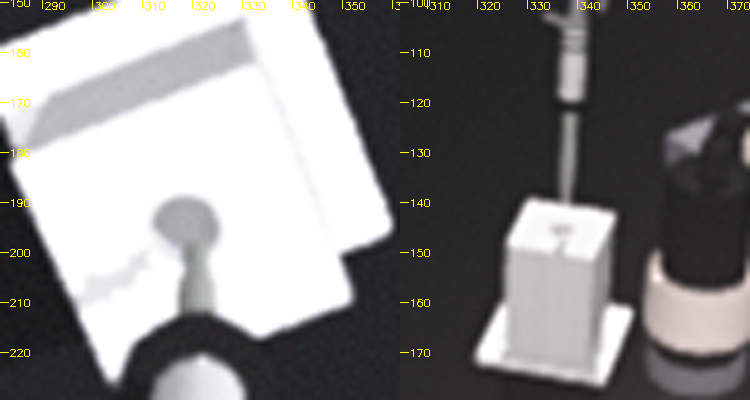

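The mouth is at (318.7,194) and the tip at (320,199), 11 mm higher. That puts the tip about 1.5 to 2 mm off, inside the 4 mm clearance. I'll correct slightly and lower.

Emit:
{"name": "play_rows", "arguments": {"steps": "0.05 -0.06 0 0 0 0 8;0.05 -0.06 0.4 0 0 0 8;0.05 -0.06 0.8 0 0 0 8;0.05 -0.06 1.2 0 0 0 8;0.05 -0.06 1.2 0 0 0 8"}}

```text
clock: 6.08
eef_pos: [460.4, 194.4, 158.7]
eef_rot: [0.0, 1.0, -0.001, -0.002]
wrist_force: [-1.0, -0.0, -0.0]
finger_gap: 10.3
grip_force: 58.6
```

Emit:
{"name": "play_rows", "arguments": {"steps": "0 0 0.5 0 0 0 8;0 0 1 0 0 0 8;0 0 1.4 0 0 0 8;0 0 1.5 0 0 0 8;0 0 1.5 0 0 0 8"}}

```text
clock: 6.5
eef_pos: [461.4, 194.7, 123.0]
eef_rot: [0.0, 1.0, -0.0, -0.001]
wrist_force: [-0.1, -0.3, 0.3]
finger_gap: 10.5
grip_force: 58.6
```

Emit:
{"name": "play_rows", "arguments": {"steps": "0 0 0.06 0 0 0 8;0 0 0.12 0 0 0 8;0 0 0.14 0 0 0 8;0 0 0.14 0 0 0 8"}}

```text
clock: 6.83
eef_pos: [462.0, 195.0, 120.6]
eef_rot: [0.0, 1.0, 0.0, 0.0]
wrist_force: [-0.0, 0.1, -0.0]
finger_gap: 10.2
grip_force: 58.6
```

Emit:
{"name": "play_rows", "arguments": {"steps": "0 0 0.06 0 0 0 8;0 0 0.06 0 0 0 14;0 0 0.06 0 0 0 25;0 0 0.06 0 0 0 50;0 0 0.06 0 0 0 60"}}

```text
clock: 7.25
eef_pos: [461.9, 195.0, 118.9]
eef_rot: [0.0, 1.0, 0.0, 0.0]
wrist_force: [-0.1, 0.2, 0.0]
finger_gap: 48.1
grip_force: 0.0
```

Emit:
{"name": "play_rows", "arguments": {"steps": "0 0 -0.8 0 0 0 60;0 0 -2 0 0 0 60;0 0 -3.4 0 0 0 60;0 0 -4 0 0 0 60;0 0 -4 0 0 0 60"}}

```text
clock: 7.67
eef_pos: [463.9, 195.9, 222.7]
eef_rot: [0.0, 1.0, 0.002, 0.003]
wrist_force: [-0.4, 0.4, -0.1]
finger_gap: 60.3
grip_force: 0.0
```

```bash
python3 - <<'E'
from h import *
from rig import bot
c=bot.capture('wrist');s=bot.read_state();p=s['eef_pos'];print(p,s['eef_rot'].round(4))
for z in(74,160):print(proj(c,(463,194.9,z),1))
a=crop(c,250,150,140,120,3);b=bot.capture('scene')
cv2.imwrite('pics/p5.png',np.hstack([a,crop(b,300,90,90,90,4)]))if 0 else 0
cv2.imwrite('pics/p5.png',np.hstack([a,crop(b,300,90,90,90,4)]))
E
```

```text
[462.93367602 195.46433672 220.56147459] [3.0e-04 1.0e+00 1.0e-03 1.7e-03]
(np.float64(320.2716898927336), np.float64(183.96016529915326))
(np.float64(320.47086205896835), np.float64(214.7074704157503))
```

View pics/p5.png

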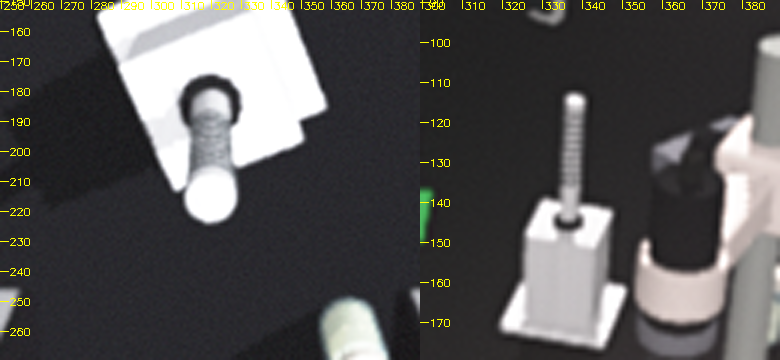

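The stylus is home: collar on the block at (337,222 crop) and top at (320,214), as predicted. Next I go over the forceps, origin about (539.5,-240.5), yaw -9.7°.

Emit:
{"name": "play_rows", "arguments": {"steps": "-0.2 -1.2 0 0 0 0 60;-0.4 -2.6 0 0 0 0 60;-0.7 -4.2 0 0 0 0 60;-1 -5.8 0 0 0 0 60;-1.3 -7.4 0 0 0 0 60"}}

```text
clock: 8.18
eef_pos: [493.3, 8.1, 217.4]
eef_rot: [-0.0, 1.0, -0.0, -0.001]
wrist_force: [1.5, -1.0, 0.7]
finger_gap: 59.6
grip_force: 0.0
```

Emit:
{"name": "play_rows", "arguments": {"steps": "-0.3 -1.6 0 0 0 2 60;-0.6 -3.2 0 0 0 4 60;-0.9 -4.8 0 0 0 6 60;-1.2 -6.3 0 0 0 8 60;-1.4 -7.4 0 0 0 9.7 60"}}

```text
clock: 8.6
eef_pos: [528.2, -178.9, 217.2]
eef_rot: [0.087, 0.996, -0.001, -0.001]
wrist_force: [-0.1, -0.4, 0.4]
finger_gap: 59.9
grip_force: 0.0
```

Emit:
{"name": "play_rows", "arguments": {"steps": "0 -1 0 0 0 0 60;0 -1.8 0 0 0 0 60;0 -1.8 0.8 0 0 0 60;0 -1.8 1.6 0 0 0 60;0 -1.8 1.6 0 0 0 60"}}

```text
clock: 9.02
eef_pos: [518.5, -218.7, 174.0]
eef_rot: [0.085, 0.996, 0.001, -0.004]
wrist_force: [-1.0, 0.9, 0.0]
finger_gap: 60.2
grip_force: 0.0
```

```bash
python3 - <<'E'
from h import *
from rig import bot
c=bot.capture('wrist');s=bot.read_state();p=s['eef_pos'];print(p,s['eef_rot'].round(4),s['joints'].round(2))
cv2.imwrite('pics/w6.png',c['color'][:,:,::-1]);pickle.dump((c,s),open('c6.pkl','wb'))
# rectify to plane z=30, world window x 400..680, y -320..-170 ; 2 px/mm
xs=np.arange(410,670,.5);ys=np.arange(-170,-320,-.5)
M=np.array([[proj(c,(x,y,30),1) for y in ys] for x in xs],np.float32)
g=cv2.remap(c['color'],M[...,0],M[...,1],cv2.INTER_LINEAR)
np.save('rect.npy',g);gr=g.min(2)
for x in range(420,660,15):
    r=gr[int((x-410)*2)].astype(int);idx=np.where(r>135)[0]
    runs=np.split(idx,np.where(np.diff(idx)>1)[0]+1) if len(idx) else []
    print(x,[(round(float(ys[q].mean()),1),len(q)/2,int(r[q].max())) for q in runs if len(q)>2])
E
```

```text
[ 519.37818839 -218.74865131  175.91403722] [ 8.500e-02  9.964e-01  5.000e-04 -3.100e-03] [ 0.05  0.4   0.35  1.81 -0.16  0.96  1.87]
420 [(-223.0, 7.5, 211)]
435 [(-225.8, 9.0, 215)]
450 [(-222.2, 3.0, 203), (-233.8, 3.0, 197)]
465 [(-209.2, 34.0, 201), (-237.2, 7.0, 199), (-250.8, 12.0, 161)]
480 [(-198.2, 5.0, 153), (-223.5, 4.5, 198), (-244.5, 7.5, 196)]
495 [(-216.0, 35.5, 202), (-248.2, 11.0, 200)]
510 [(-217.0, 32.5, 199), (-249.8, 14.0, 203)]
525 [(-219.8, 32.0, 199), (-253.0, 15.5, 197)]
540 [(-221.2, 30.0, 197), (-255.2, 16.0, 197)]
555 [(-223.5, 28.5, 200), (-258.0, 17.5, 197)]
570 [(-226.2, 28.0, 196), (-259.8, 21.0, 194), (-303.8, 10.0, 156)]
585 [(-226.0, 22.5, 193), (-265.5, 4.5, 194), (-314.8, 10.0, 157)]
600 [(-219.5, 3.5, 154), (-227.5, 3.5, 141), (-244.2, 18.0, 243), (-262.8, 15.0, 195)]
615 [(-240.2, 3.0, 186), (-270.0, 3.5, 189)]
630 [(-243.0, 2.5, 173), (-272.2, 3.0, 179)]
645 [(-245.8, 2.0, 165)]
```

```bash
python3 - <<'E'
from h import *
c,s=pickle.load(open('c6.pkl','rb'));im=c['color'].min(2).astype(np.float32)
def prof(p,d,r):
    o=[]
    for t in r:
        best=0
        for w in np.arange(-3,3.1,1):
            q=(p[0]+t*d[0]-w*d[1],p[1]+t*d[1]+w*d[0],30);u,v=proj(c,q,1)
            best=max(best,cv2.getRectSubPix(im,(1,1),(u,v))[0,0])
        o.append(int(best))
    return o
dL=np.array([30,-5.6])/30.5
r=np.arange(0,24,1.5)
print('L',list(zip((630+r*dL[0]).round(1).tolist(),prof((630,-243),dL,r))))
dR=np.array([30,-4.6])/30.4
print('R',list(zip((630+r*dR[0]).round(1).tolist(),prof((630,-272.2),dR,r))))
print('H',list(zip((425-r*.987).round(1).tolist(),prof((425,-223.7),(-.987,.163),r))))
s2=__import__('rig').bot.read_state();print(s2['eef_pos'])
E
```

```text
L [(630.0, 172), (631.5, 174), (633.0, 172), (634.4, 170), (635.9, 171), (637.4, 172), (638.9, 171), (640.3, 173), (641.8, 173), (643.3, 174), (644.8, 172), (646.2, 168), (647.7, 136), (649.2, 74), (650.7, 36), (652.1, 28)]
R [(630.0, 183), (631.5, 179), (633.0, 174), (634.4, 174), (635.9, 177), (637.4, 176), (638.9, 175), (640.4, 174), (641.8, 165), (643.3, 130), (644.8, 73), (646.3, 30), (647.8, 27), (649.2, 29), (650.7, 28), (652.2, 28)]
H [(425.0, 215), (423.5, 218), (422.0, 218), (420.6, 215), (419.1, 172), (417.6, 64), (416.1, 27), (414.6, 27), (413.2, 27), (411.7, 27), (410.2, 29), (408.7, 28), (407.2, 28), (405.8, 29), (404.3, 28), (402.8, 26)]
[ 519.37818839 -218.74865131  175.91403722]
```

The forceps ends measured from close by: tips (648.7,-246.5) and (644.2,-274.4), heel (418.5,-222.6). That is 231 mm, which fits, with the origin at about (539,-242.5). Centre over it and lower.

Emit:
{"name": "play_rows", "arguments": {"steps": "-0.5 -0.4 0 0 0 0 60;-0.93 -0.8 0.5 0 0 0 60;-0.93 -0.8 1.5 0 0 0 60;-0.93 -0.8 2.5 0 0 0 60;-0.93 -0.8 3 0 0 0 60"}}

```text
clock: 9.48
eef_pos: [540.3, -242.3, 101.7]
eef_rot: [0.085, 0.996, 0.0, -0.001]
wrist_force: [-1.0, -0.9, 0.1]
finger_gap: 60.2
grip_force: 0.0
```

Emit:
{"name": "play_rows", "arguments": {"steps": "0 0 0.5 0 0 0 60;0 0 0.8 0 0 0 60;0 0 0.8 0 0 0 60;0 0 0.8 0 0 0 60"}}

```text
clock: 9.82
eef_pos: [541.2, -243.0, 84.2]
eef_rot: [0.085, 0.996, -0.0, -0.0]
wrist_force: [0.5, -0.1, 0.1]
finger_gap: 60.0
grip_force: 0.0
```

Emit:
{"name": "play_rows", "arguments": {"steps": "0.08 0 0.8 0 0 0 60;0.08 0 1.8 0 0 0 50;0.08 0 2.6 0 0 0 44;0.08 0 3 0 0 0 38;0.08 0 3 0 0 0 38"}}

```text
clock: 10.23
eef_pos: [538.4, -242.3, 7.7]
eef_rot: [0.085, 0.996, 0.0, -0.001]
wrist_force: [0.6, 0.4, 1.0]
finger_gap: 37.9
grip_force: 0.0
```

Emit:
{"name": "play_rows", "arguments": {"steps": "0 0 0 0 0 0 34;0 0 0 0 0 0 31;0 0 0 0 0 0 29;0 0 0 0 0 0 29;0 0 0 0 0 0 29"}}

```text
clock: 10.65
eef_pos: [539.9, -243.1, 9.9]
eef_rot: [0.085, 0.996, -0.0, 0.001]
wrist_force: [0.9, -0.3, 3.6]
finger_gap: 29.2
grip_force: 2.5
```

Emit:
{"name": "play_rows", "arguments": {"steps": "0 0 0 0 0 0 27;0 0 0 0 0 0 25;0 0 0 0 0 0 24;0 0 0 0 0 0 24;0 0 0 0 0 0 24"}}

```text
clock: 11.07
eef_pos: [540.1, -243.2, 10.1]
eef_rot: [0.085, 0.996, -0.0, 0.001]
wrist_force: [-0.6, 0.9, 9.4]
finger_gap: 24.4
grip_force: 7.6
```

Emit:
{"name": "play_rows", "arguments": {"steps": "0 0 0 0 0 0 24;0 0 0 0 0 0 24"}}

```text
clock: 11.23
eef_pos: [540.1, -243.2, 10.1]
eef_rot: [0.085, 0.996, -0.0, 0.001]
wrist_force: [0.0, 0.1, 9.1]
finger_gap: 24.0
grip_force: 7.7
```

Emit:
{"name": "play_rows", "arguments": {"steps": "0 0 -0.06 0 0 0 24;0 0 -0.12 0 0 0 24;0 0 -0.25 0 0 0 24;0 0 -0.4 0 0 0 24;0 0 -0.4 0 0 0 24"}}

```text
clock: 11.65
eef_pos: [539.4, -242.9, 19.5]
eef_rot: [0.085, 0.996, -0.0, 0.0]
wrist_force: [0.4, 0.5, -0.0]
finger_gap: 24.2
grip_force: 4.9
```

Emit:
{"name": "play_rows", "arguments": {"steps": "0 0 -0.3 0 0 0 24;0 0 -0.8 0 0 0 24;0 0 -1.4 0 0 0 24;0 0 -1.8 0 0 0 24;0 0 -2 0 0 0 24"}}

```text
clock: 12.07
eef_pos: [540.1, -243.2, 71.1]
eef_rot: [0.085, 0.996, -0.0, 0.001]
wrist_force: [-0.2, -0.3, -0.7]
finger_gap: 23.9
grip_force: 4.9
```

Emit:
{"name": "play_rows", "arguments": {"steps": "0 0 0 0 0 0 24;0 0 0 0 0 0 24"}}

```text
clock: 12.23
eef_pos: [539.2, -242.7, 69.1]
eef_rot: [0.085, 0.996, 0.0, 0.0]
wrist_force: [0.1, -0.1, -1.3]
finger_gap: 23.8
grip_force: 4.9
```

```bash
cat >> h.py <<'E'
def tips(c,s,zt,off=110.,rng=(70,125)):
    """scan legs in tool frame plane at height zt (blade tops): lateral runs at stations ahead of TCP"""
    p=s['eef_pos'];R=Ro.from_quat(s['eef_rot']).as_matrix();f=-R[:2,0];l=R[:2,1]
    f=f/np.hypot(*f);l=l/np.hypot(*l);im=c['color'].min(2)
    for a in np.arange(*rng,4):
        ys=np.arange(30,-30,-.25)
        M=np.array([[proj(c,(p[0]+a*f[0]+y*l[0],p[1]+a*f[1]+y*l[1],zt),1) for y in ys]],np.float32)
        r=cv2.remap(im,M[...,0],M[...,1],cv2.INTER_LINEAR)[0].astype(int)
        idx=np.where(r>r.min()+.5*(r.max()-r.min()))[0]
        runs=np.split(idx,np.where(np.diff(idx)>1)[0]+1)
        print(a,[(round(float(ys[q].mean()),1),len(q)/4,int(r[q].max())) for q in runs if len(q)>2])
E
python3 - <<'E'
from h import *
from rig import bot
c=bot.capture('wrist');s=bot.read_state();p=s['eef_pos'];print(p,s['finger_gap'],s['grip_force'])
pickle.dump((c,s),open('c7.pkl','wb'))
# expected blade top: under carry, TCP z was ~9.8 when underside at 20 => top = z+20
tips(c,s,p[2]+20)
t=bot.capture('top');pickle.dump(t,open('t7.pkl','wb'))
E
```

```text
[ 538.86633198 -242.53953584   68.54506197] 24.436161861096615 4.8947252333164215
70 [(24.9, 10.5, 33), (-19.6, 20.5, 32)]
74 [(25.2, 9.75, 33), (-17.1, 19.5, 33), (-28.5, 2.75, 32)]
78 [(25.1, 10.0, 33), (-17.6, 24.5, 33)]
82 [(25.2, 9.75, 32), (-16.0, 27.75, 32)]
86 [(25.2, 9.75, 32), (-9.0, 19.25, 33), (-25.4, 9.0, 33)]
90 [(25.4, 9.5, 33), (-6.9, 19.5, 34), (-25.8, 8.25, 32)]
94 [(25.4, 9.5, 32), (15.2, 0.75, 24), (-11.8, 2.25, 25), (-25.5, 8.25, 33)]
98 []
102 []
106 []
110 []
114 []
118 []
122 []
```

```bash
python3 - <<'E'
from h import *
c,s=pickle.load(open('c7.pkl','rb'));z=s['eef_pos'][2]
tips(c,s,z+20,rng=(-116,-24))
t=pickle.load(open('t7.pkl','rb'));p=s['eef_pos']
# top camera: scan tip region along lateral direction
f=np.array([.985,-.17]);l=np.array([.17,.985]);im=t['color'].min(2)
for a in(60,80,90,100,104,108,112,116,120):
    ys=np.arange(25,-25,-.5);M=np.array([[proj(t,(p[0]+a*f[0]+y*l[0],p[1]+a*f[1]+y*l[1],z+20)) for y in ys]],np.float32)
    r=cv2.remap(im,M[...,0],M[...,1],cv2.INTER_LINEAR)[0].astype(int);print(a,r[::4].tolist())
E
```

```text
-116 [(-0.8, 7.75, 219)]
-112 [(-0.8, 7.75, 218)]
-108 [(-0.8, 7.75, 217)]
-104 [(-1.0, 11.25, 215)]
-100 [(-0.9, 12.0, 214)]
-96 [(3.9, 3.5, 212), (-5.6, 3.5, 212)]
-92 [(4.2, 3.25, 214), (-5.9, 3.5, 212)]
-88 [(4.5, 3.25, 213), (-6.1, 3.5, 214)]
-84 [(4.9, 3.5, 210), (-6.5, 3.25, 212)]
-80 [(5.2, 3.75, 211), (-9.8, 16.25, 210)]
-76 [(2.0, 40.75, 210)]
-72 [(22.0, 2.25, 160), (0.6, 38.0, 209)]
-68 [(20.5, 3.25, 160), (6.4, 4.0, 207), (-7.9, 4.5, 207)]
-64 [(18.1, 8.5, 163), (6.1, 5.5, 206), (1.6, 2.0, 130), (-1.5, 2.25, 129), (-4.2, 2.25, 139), (-8.9, 5.5, 204), (-13.2, 2.25, 139), (-16.6, 2.5, 129)]
-60 [(1.9, 40.5, 206)]
-56 [(1.8, 40.75, 208)]
-52 [(1.9, 41.0, 206)]
-48 [(1.8, 40.75, 204)]
-44 [(1.8, 40.75, 205)]
-40 [(1.5, 40.75, 205)]
-36 [(1.6, 41.0, 204)]
-32 [(1.5, 40.75, 205)]
-28 [(1.5, 40.75, 209)]
60 [137, 153, 165, 166, 140, 131, 132, 138, 140, 119, 85, 71, 54, 43, 52, 62, 67, 64, 53, 47, 47, 57, 77, 85, 79]
80 [37, 36, 36, 36, 34, 45, 80, 137, 171, 108, 28, 34, 37, 44, 55, 62, 50, 37, 44, 56, 69, 80, 75, 61, 48]
90 [36, 36, 37, 37, 35, 39, 60, 105, 129, 109, 50, 31, 35, 51, 92, 131, 149, 67, 35, 43, 46, 53, 64, 79, 80]
100 [38, 38, 37, 36, 36, 34, 56, 99, 157, 106, 47, 33, 35, 61, 106, 165, 109, 34, 33, 32, 32, 34, 40, 50, 62]
104 [37, 37, 36, 36, 36, 35, 54, 93, 137, 111, 62, 30, 33, 67, 119, 175, 96, 49, 33, 33, 32, 32, 37, 41, 51]
108 [37, 37, 37, 37, 36, 36, 42, 68, 97, 120, 59, 32, 36, 53, 90, 104, 55, 41, 36, 37, 36, 34, 32, 36, 41]
112 [37, 37, 37, 36, 36, 36, 37, 37, 42, 45, 35, 35, 35, 35, 41, 41, 34, 36, 36, 36, 36, 35, 35, 36, 38]
116 [36, 37, 36, 36, 37, 37, 37, 36, 36, 36, 36, 36, 36, 36, 38, 38, 37, 36, 37, 37, 37, 37, 36, 36, 37]
120 [37, 35, 36, 37, 38, 37, 36, 36, 37, 37, 37, 36, 37, 37, 37, 37, 37, 37, 37, 36, 35, 35, 36, 34, 34]
```

The forceps are lifted: heel seen at -0.9 mm lateral, tips 109 mm ahead of the TCP, leg spacing about 13 mm, which makes the gap about 10. Carry gently across, below lens height and above the weight.

Emit:
{"name": "play_rows", "arguments": {"steps": "0 0.2 0 0 0 0 24;0.05 0.6 0 0 0 0 24;0.1 1.2 0 0 0 0 24;0.15 2 0 0 0 0 24;0.2 3 0 0 0 0 24"}}

```text
clock: 12.75
eef_pos: [546.3, -167.6, 68.4]
eef_rot: [0.086, 0.996, -0.0, -0.0]
wrist_force: [0.4, 1.2, 0.1]
finger_gap: 24.0
grip_force: 4.9
```

Emit:
{"name": "play_rows", "arguments": {"steps": "0.05 1 0 0 0 0 24;0.1 2 0 0 0 0 24;0.2 3 0 0 0 0 24;0.25 4 0 0 0 0 24;0.3 4.8 0 0 0 0 24"}}

```text
clock: 13.17
eef_pos: [559.4, -44.9, 68.4]
eef_rot: [0.084, 0.996, 0.001, -0.001]
wrist_force: [0.9, 0.9, 0.3]
finger_gap: 24.3
grip_force: 4.9
```

Emit:
{"name": "play_rows", "arguments": {"steps": "0.05 0.7 0 0 0 0 24;0.1 1.3 0 0 0 0 24;0.12 1.8 0 0 0 0 24;0.15 2.1 0 0 0 0 24;0.15 2.17 0 0 0 0 24"}}

```text
clock: 13.58
eef_pos: [565.1, 7.8, 68.5]
eef_rot: [0.084, 0.996, 0.0, -0.0]
wrist_force: [0.2, -0.7, -1.6]
finger_gap: 24.3
grip_force: 4.9
```

Emit:
{"name": "play_rows", "arguments": {"steps": "0 0 0.1 0 0 0 24;0 0 0.4 0 0 0 24;0 0 0.8 0 0 0 24;0 0 1 0 0 0 24;0 0 1 0 0 0 24"}}

```text
clock: 14.0
eef_pos: [564.0, 4.8, 42.0]
eef_rot: [0.085, 0.996, -0.0, -0.001]
wrist_force: [-0.1, 0.2, -0.9]
finger_gap: 24.3
grip_force: 4.9
```

Emit:
{"name": "play_rows", "arguments": {"steps": "-0.02 0 0.1 0 0 0 24;-0.04 0 0.35 0 0 0 24;-0.04 0 0.55 0 0 0 24;-0.04 0 0.55 0 0 0 24;-0.04 0 0.55 0 0 0 24"}}

```text
clock: 14.42
eef_pos: [566.0, 5.4, 29.7]
eef_rot: [0.085, 0.996, -0.0, -0.0]
wrist_force: [0.1, 0.2, -0.2]
finger_gap: 23.8
grip_force: 4.9
```

```bash
python3 - <<'E'
from h import *
from rig import bot
s=bot.read_state();p=s['eef_pos'];print(p,s['eef_rot'].round(4),s['finger_gap'],s['grip_force'])
D={n:bot.capture(n) for n in('scene','top','wrist')};pickle.dump((D,s),open('c8.pkl','wb'))
R=Ro.from_quat(s['eef_rot']).as_matrix();f=-R[:,0];T=p+109*f;T[2]=p[2]+15;print('tip est',T)
for n in('scene','top'):print(n,proj(D[n],T),proj(D[n],(673,-11.7,23)),proj(D[n],(673,-11.7,43)))
print('heel');tips(D['wrist'],s,p[2]+20,rng=(-128,-80))
a=crop(D['scene'],295,180,100,70,8,10);cv2.imwrite('pics/f.png',a[:560])
E
```

```text
[565.96849924   5.43161467  29.69856929] [ 8.490e-02  9.964e-01 -1.000e-04 -3.000e-04] 23.83547726812537 4.903918504714966
tip est [673.39790725 -13.00522099  44.69856929]
scene (np.float64(358.2198545086313), np.float64(225.77074433023068)) (np.float64(357.67502631422747), np.float64(232.9994175803962)) (np.float64(358.3451432037974), np.float64(225.99304183460208))
top (np.float64(329.55453386994344), np.float64(144.60709497919487)) (np.float64(328.9244717169155), np.float64(146.38999895114512)) (np.float64(329.0905947310466), np.float64(144.8700871827455))
heel
-128 []
-124 []
-120 [(-26.2, 7.25, 241)]
-116 [(-12.0, 35.75, 242)]
-112 [(-13.2, 33.25, 244)]
-108 [(-13.2, 33.25, 243)]
-104 [(-0.9, 11.5, 216), (-18.6, 22.5, 242)]
-100 [(-0.8, 12.25, 215), (-24.2, 8.25, 165)]
-96 [(3.9, 3.5, 214), (-5.4, 3.5, 212)]
-92 [(4.2, 3.25, 213), (-5.6, 3.5, 213)]
-88 [(4.8, 3.25, 213), (-6.1, 3.5, 212)]
-84 [(5.0, 3.25, 210), (-6.4, 3.5, 212)]
```

View pics/f.png

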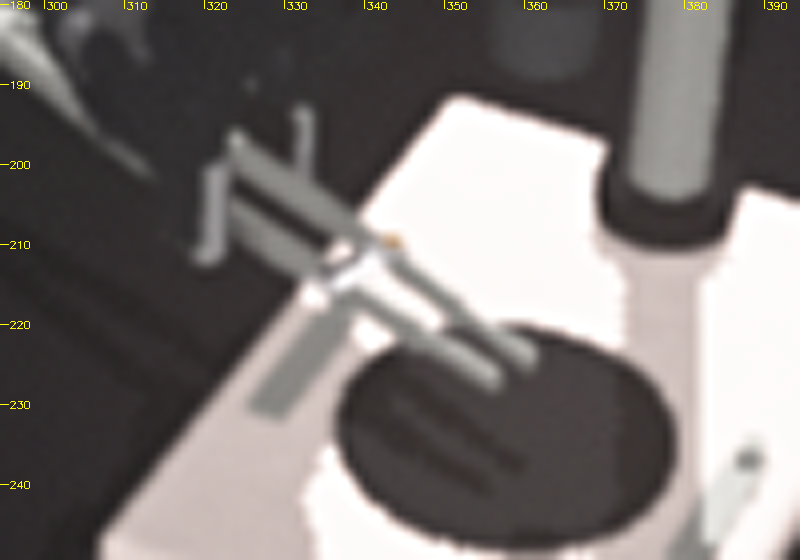

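The tips are at (357,227) and (361,223.5). Their midpoint (359,225) is within 1 px of the target (358.3,226), and the ellipse centre (357.8,234) confirms the stage. The forceps are level, with pads at 24.0 mm and 4.9 N against the expected 5 N at 10 mm. I'll lower 1 mm, let it settle and hand in.

Emit:
{"name": "play_rows", "arguments": {"steps": "0 0 0.05 0 0 0 24;0 0 0.05 0 0 0 24;0 0 0.05 0 0 0 24;0 0 0.05 0 0 0 24;0 0 0.05 0 0 0 24"}}

```text
clock: 14.98
eef_pos: [566.3, 5.5, 28.9]
eef_rot: [0.085, 0.996, 0.0, 0.0]
wrist_force: [0.0, -0.4, -0.6]
finger_gap: 23.9
grip_force: 4.9
```

Emit:
{"name": "play_rows", "arguments": {"steps": "0 0 0 0 0 0 24;0 0 0 0 0 0 24;0 0 0 0 0 0 24;0 0 0 0 0 0 24;0 0 0 0 0 0 24"}}

```text
clock: 15.4
eef_pos: [566.2, 5.5, 28.8]
eef_rot: [0.085, 0.996, 0.0, -0.0]
wrist_force: [-0.6, -0.1, -1.0]
finger_gap: 24.2
grip_force: 4.9
```

```bash
python3 - <<'E'
from rig import bot
s=bot.read_state();print(s['clock'],s['eef_pos'],s['finger_gap'],s['grip_force'],abs(s['joint_vel']).max())
print(bot.close_job())
E
```

```text
15.4 [566.20142921   5.47554445  28.81269647] 24.24309184075472 4.9035923928022385 0.004006264973677072
the job is handed in; nothing more can be done
None
```

Job handed in at 15.4 s: zero button pressed to its stop, stylus back in its block, and the forceps held level and still about 2 cm above the stage centre; the 10 mm gap is inferred from the pads (24.0 mm set, 4.9 N), as the bar's long line was not readable in the pictures.

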